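# Clear the packer and hold a rail home in the mortising board

## Robot

A 6-joint arm with a two-finger parallel gripper is mounted at the origin on the work surface. World frame = base frame: x ahead of the robot, y to its left, z up, the work surface at z = 0. Lengths are in m, angles in rad, forces in N, time in s.
With the tool pointing down it reaches from about 0.35 to 0.85 m from the base axis. Payload 8.1 kg.
Tool frame: the origin (TCP) lies where the fingers leave the gripper's body, on its centre line; the fingertips stand 84 mm ahead of it and the grasp point (between the pads) lies 65 mm ahead of it (robot.hold_point_z is the distance from the TCP to the grasp point, in m); z points along the fingers, y is the direction in which the jaws open and shut (so a half turn about z gives the same grasp; the last joint's range is limited). The gripper opens to 93 mm and grips with 3 to 60 N. Pads are 15 mm wide; open, the fingers measure 128 mm over their backs; the gripper's body (75 mm by 188 mm) begins 65 mm behind the grasp point.
Start: joints at [1.016, 0.13, 1.488, -0, 1.523, -0.085], TCP at [0.272, 0.535, 0.303] pointing down, gripper open.
Joint ranges: [-2.96, 2.96], [-0.89, 2.26], [0.02, 2.5], [-1.34, 4.48], [0, 2.73], [-2.66, 2.66]. Speed limits (rad/s): [2.39, 2.39, 2.79, 3.14, 3.14, 3.14].

## Interface

Orientations are given as a rotation vector (axis times angle).
In Python, from plant import robot gives the robot as it stands.
- The arm moves only by the tool drive_tool, never from a script. Its argument "rows" is text: rows parted by semicolons, each of 7 numbers parted by spaces: the shift along the world's x, y, z in m, then the turn, a rotation vector about the world's x, y, z in degrees, then the opening in per cent of the stroke, from 0 (shut) to 100 (fully open). In form: x y z rx ry rz grip; .... A call has 1 to 20 rows; each row shifts and turns the commanded pose from where the row before left it; what a row does not reach is not made up. A row lasts 1/8 s, in which the tool goes at most 62.5 mm and 10.7 degrees, less where a joint would pass 70% of its speed; a pose out of reach is approached as far as the arm can. A call is refused whole if a number of a shift passes 0.0625 or a number of a turn 10.7, either way. A call with a gripper value outside its range is refused whole. The fingers move at their own pace and stop on an object; "squeeze" is the grip in N (left out, the last holds). Time passes only in rows, so rows that do not move let the fingers close. It gives the time, the measured TCP pose, the force and the opening at its end, in the units of the state.
- robot.read_state(): the state, without advancing time (a new reading comes with each control period).
- robot.read_camera(name): name is "scene" or "top" or "wrist"; returns the picture (400x640x3 uint8, red, green, blue); there is no depth.
- robot.get_calibration(name): a dict with "K" (3x3 intrinsics, pixels), "R" (3x3) and "t" (3): a world point X has camera coordinates R X + t. Camera axes: x right, y down, z forward; pixel columns grow to the right and rows downward; lengths in m; the calibration is good to about 2 mm. A picture is of the moment at which its call begins: read the wrist's pose just before it. get_calibration takes no time and is no camera call; for the wrist camera it gives the pose at the moment of the call.
- robot.close_job(): hands the job in, once; it reports no verdict.
The state is a dict: "t": time; "q": joint angles; "dq": joint speeds; "joint_torque": joint torques, N m; "tool_pos": TCP position; "orientation": TCP orientation; "force": force on the tool from outside, world axes, zero at the start; "wrist_torque": the same for the moment, N m; "opening": finger opening in m.
Only numpy, scipy, OpenCV 4.12 (cv2) and the standard library are available. Lean on these libraries where they do the work, as an engineer would, in place of code of your own. Each camera call takes 0.05 s, during which the arm holds its last target. There are 200 camera calls.

## Task

The next rail sits straight against the mortising board's fence, so lift the packing strip out of the board, slide it on edge right down to the bottom of the empty middle groove of the packer block, about centred along it, and let go of it. Then lay the short rail with the stub tenon flat on the board, its plain end towards the end stop, and press it firmly into the corner so that it bears flush on the back fence and on the end stop at once. Finish while still holding it pressed there, ready for the hold-down, and leave everything else on the bench where it is.

Things in the scene. Friction and masses are not known exactly. Their poses are not given: they have to be found in the camera images.
- jig: Mortising board: plywood base 200 mm along its x, 260 mm along its y, 18 mm thick (top face at z = 18 mm), fixed to the bench, up to 17 degrees askew. Origin at the centre of its underside, on the bench; x points to the back fence (away from the robot), y along the fence to the end stop (to the robot's left), z up. Waxed, but it drags on a rail pressed down on it.
- fence: Back fence: dark wood strip along the board's whole far edge, 22 mm thick, 260 mm long, only 16 mm high above the board's top. Origin at the centre of its underside; axes as the board's. Its working face looks to -x of the board, at x = +78 mm in the board's frame.
- stop: End stop: dark wood strip at the board's left (+y) end, 20 mm thick, 130 mm long, 16 mm high above the board's top, square to the fence, an 8 mm chip gap between them. Origin at the centre of its underside; axes as the board's. Its working face looks to -y of the board, at y = +110 mm in the board's frame.
- corner (a point): Where the working faces of back fence and end stop would meet, on the board's top face: at (78, 110, 18) mm in the board's frame.
- rail: Beech rail, body 48 mm wide (x), 130 mm long (y), 50 mm high, pencilled mortise on top, stub tenon 16 mm thick, 22 mm long on its -y end, +y end plain; 0.23 kg, on the bench up to 23 degrees askew. Origin: centre of the body's underside. Home in the corner: origin at (54, 45, 18) mm in the board's frame, axes parallel. Fingertips 20 mm or more above its underside clear the fence.
- packer: The packing strip that must come out: flat beech strip 12 mm thick (its x), 140 mm long (its y), 65 mm high, about 0.08 kg, standing free on edge on the mortising board just in front of the back fence and nearly parallel to it. Origin at the centre of its underside; z up.
- rack: Packer block, beech, 150 mm (x) by 120 mm (y), 40 mm high, fixed, up to 17 degrees askew. Three grooves open at the top and both ends run along its y at x = -50, 0, +50 mm, 9, 15, 21 mm wide, floors 12 mm above the bench (28 mm deep). The outer two hold a 6 mm and an 18 mm packer; the middle one is empty. Origin at the centre of its underside; z up.
- slot (a point): Middle of the floor of the empty middle groove (15 mm wide, its length along the packer block's y), 12 mm above the bench. A packer standing in it rises 37 mm above the block.
- packer_thin: 6 mm thick packer, 140 x 65 mm, standing in the groove at x = -50 mm of the packer block; leave it. Origin at the centre of its underside.
- packer_thick: 18 mm thick packer, 140 x 65 mm, standing in the groove at x = +50 mm of the packer block; leave it. Origin at the centre of its underside.
- offcut: Offcut of the same stock as the rail, 48 x 80 x 50 mm, with no tenon, lying on the bench; leave it. Origin at the centre of its underside. The rail and the offcut may have changed places.
- mallet: Joiner's mallet lying on the bench to the right, 290 mm long, head 125 mm wide and 62 mm high, handle towards the robot; leave it. Origin on the bench under its middle.
- chisel: Chisel lying at the back left, 270 mm long, 30 mm high; leave it. Origin on the bench under its middle.
- glue: White glue bottle standing at the back right, 58 mm in diameter, 165 mm high; leave it. Origin at the centre of its base.
- gauge: Marking gauge lying near the robot, 200 mm long, 60 mm high; leave it. Origin under the middle of its stem, on the bench.
Mind the look-alikes: they are no part of the job. What is shaped like the packer but pink is not meant. Leave any green look-alike of the rail alone.

How it is judged:
By the outcome, as a careful person would: the job done as asked, in the order asked, and still so for the second after the job is handed in, while the arm keeps its last pose, push and grip.
It also fails if it takes over 72 s, if anything falls off the work surface, if the arm or the gripper's body presses on something with over 40 N, if the wrist force passes 120 N, or if a joint passes its speed limit or range.

## Working session

There is one attempt and no reset: what is moved stays moved. The work goes in short steps, Python scripts to look and compute and a tool call to move; the robot and the scene stay as the last step left them, time stands still between calls to the robot, and variables do not carry over. Pictures are saved under pics/ and viewed, about 8 in all and at most 12, crops included, and the job is handed in when it is done.

Besides the shell and the picture viewer there is one more tool, called after "Request:" by a JSON object that holds its "method" and its "body". drive_tool: Moves the arm, as the interface text tells. Its arguments: {"type":"object","properties":{"rows":{"type":"string"},"squeeze":{"type":"number"}},"required":["rows"]}

```bash
mkdir -p pics; ls; python3 - <<'E'
from plant import robot
import cv2
for n in("scene","top"):
    im=robot.read_camera(n); cv2.imwrite(f"pics/{n}0.png",im[...,::-1])
    c=robot.get_calibration(n); print(n,c)
s=robot.read_state();print(s)
E
```

```text
pics
scene {'K': array([[382.68791224,   0.        , 317.96557764],
       [  0.        , 382.68791224, 201.25974771],
       [  0.        ,   0.        ,   1.        ]]), 'R': array([[ 0.69852366,  0.71546622, -0.01314527],
       [ 0.59397611, -0.58995937, -0.54693721],
       [-0.39907027,  0.37424061, -0.83707042]]), 't': array([-0.29161602, -0.27561371,  1.61558345])}
top {'K': array([[494.77480372,   0.        , 320.61070294],
       [  0.        , 494.77480372, 202.08284306],
       [  0.        ,   0.        ,   1.        ]]), 'R': array([[-0.0216215 , -0.99974799,  0.00603869],
       [-0.9882393 ,  0.02045726, -0.15154068],
       [ 0.15137896, -0.0092442 , -0.98843258]]), 't': array([-0.053305  ,  0.45632302,  1.47969104])}
{'t': 0.1, 'q': array([ 1.01561742e+00,  1.31070043e-01,  1.48917902e+00,  1.76013512e-05,
        1.52300382e+00, -8.54215859e-02]), 'dq': array([-0.00032454, -0.00274895, -0.0009571 , -0.00079118,  0.00056552,
        0.00044379]), 'joint_torque': array([ 1.54954923e-03, -5.61338782e+01, -4.93096447e+01,  7.70160207e-02,
        2.92205682e-02, -1.35575142e-04]), 'tool_pos': array([0.2713886 , 0.53469047, 0.30179681]), 'orientation': array([-7.31002627e-01, -3.05480679e+00,  2.46612617e-03]), 'force': array([ 0.31946967, -0.10733828,  0.35776855]), 'wrist_torque': array([-0.0076655 ,  0.02035643,  0.01873573]), 'opening': 0.0930214500446843}
```

View pics/top0.png

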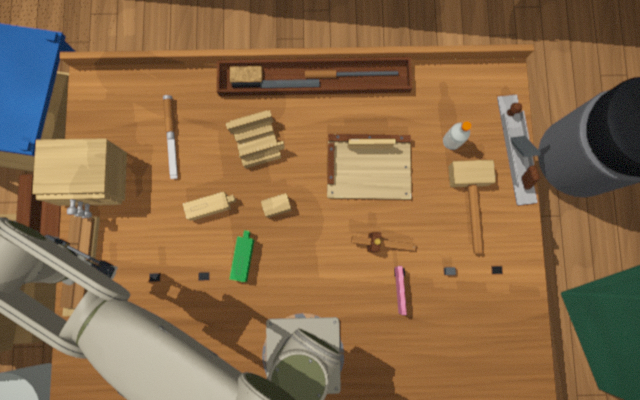

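View pics/scene0.png

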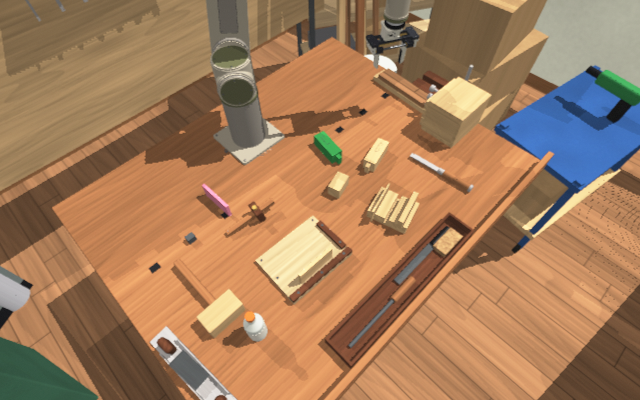

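Top view: rail (207,207) with its tenon on the right end (231,200); offcut (276,206, short, no tenon); green look-alike (241,257). The packing strip on the board is at (372,142), the pink look-alike at (402,290), and the rack with 2 packers at (256,139). I'll check the choice in one enlarged crop.

```bash
python3 - <<'E'
import cv2
im=cv2.imread("pics/top0.png")[100:228,170:420]
cv2.imwrite("pics/crop1.png",cv2.resize(im,None,fx=3.2,fy=3.2,interpolation=cv2.INTER_CUBIC))
E
```

```text
(no output)
```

View pics/crop1.png

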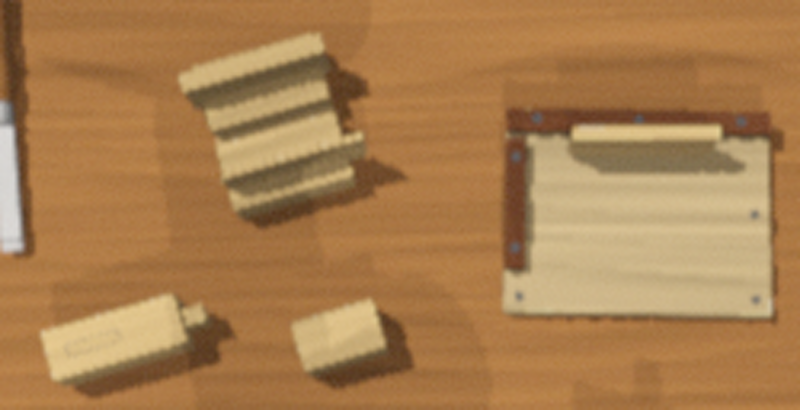

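```bash
cat > h.py <<'E'
import numpy as np, cv2
from scipy.spatial.transform import Rotation as Ro
from plant import robot
def ray(c,uv,z):
    K,R,t=c["K"],c["R"],c["t"]
    d=R.T@np.linalg.inv(K)@np.array([uv[0],uv[1],1.]); o=-R.T@t
    return o+d*(z-o[2])/d[2]
def proj(c,X):
    p=c["K"]@(c["R"]@np.array(X,float)+c["t"]); return p[:2]/p[2]
E
python3 - <<'E'
from h import *
c=robot.get_calibration("top")
def P(l,z): 
    a=np.array([ray(c,(u/3.2+170,v/3.2+100),z)[:2] for u,v in l]); print(np.round(a,4).tolist(), a.mean(0).round(4)); return a
for n,l,z in [("packer",[(572,127),(722,125),(722,139),(572,141)],.083),
 ("rail",[(41,333),(173,295),(188,345),(56,382)],.05),
 ("boardnear",[(504,314),(773,316)],.018),("fencefar",[(508,108),(769,112)],.034),
 ("thick",[(180,75),(322,35),(327,53),(187,95)],.077),("thin",[(223,179),(360,133),(362,142),(226,186)],.077)]:
    print(n); a=P(l,z); d=a[1]-a[0]; print(np.linalg.norm(d), np.degrees(np.arctan2(d[0],-d[1])))
s=robot.read_state()
R=Ro.from_rotvec(s["orientation"]).as_matrix(); print(R)
w=robot.get_calibration("wrist"); print(w["K"], R.T@(-w["R"].T@w["t"]-s["tool_pos"]), (w["R"]@R).round(3))
E
```

```text
packer
[[0.6367, -0.1517], [0.6358, -0.2935], [0.6222, -0.2929], [0.6231, -0.1512]] [ 0.6295 -0.2223]
0.14187634128246054 -0.35270611432929805
rail
[[0.4554, 0.3539], [0.4892, 0.2296], [0.441, 0.2151], [0.4084, 0.3388]] [0.4485 0.2843]
0.12879397323387212 15.254071160971304
boardnear
[[0.4697, -0.0847], [0.4623, -0.3455]] [ 0.466  -0.2151]
0.26083867046905346 -1.6145125018601107
fencefar
[[0.671, -0.0931], [0.6619, -0.3484]] [ 0.6665 -0.2208]
0.2554783439244917 -2.0433751223010854
thick
[[0.6969, 0.2196], [0.7339, 0.0843], [0.7159, 0.0796], [0.6771, 0.2128]] [0.7059 0.1491]
0.14027347600973028 15.295424257799624
thin
[[0.5944, 0.1784], [0.6366, 0.0489], [0.6277, 0.0471], [0.5876, 0.1755]] [0.6116 0.1125]
0.1361341359411625 18.022663171416365
[[-8.91677712e-01  4.52669931e-01 -8.90038326e-04]
 [ 4.52670778e-01  8.91676624e-01 -1.40160373e-03]
 [ 1.59162508e-04 -1.65267314e-03 -9.99998622e-01]]
[[342.19889055   0.         315.32840316]
 [  0.         342.19889055 202.4842296 ]
 [  0.           0.           1.        ]] [ 0.0849089  -0.00138763 -0.0816101 ] [[-0.     1.    -0.002]
 [-0.953 -0.001 -0.302]
 [-0.302  0.001  0.953]]
```

Request:
{"method": "drive_tool", "body": {"rows": "0.038 -0.04 0.004 0 0 -4.7 100;0.038 -0.04 0.004 0 0 -4.7 100;0.038 -0.04 0.004 0 0 -4.7 100;0.038 -0.04 0.004 0 0 -4.7 100;0.038 -0.04 0 0 0 -4.7 100;0.038 -0.04 0 0 0 -4.7 100;0.038 -0.04 0 0 0 -4.7 60;0.038 -0.04 0 0 0 -4.7 60;0.038 -0.04 0 0 0 -4.7 60;0.038 -0.04 0 0 0 -4.7 60;0 0 0 0 0 0 60;0 0 0 0 0 0 60"}}

```text
t: 1.6
tool_pos: [0.6513, 0.1351, 0.318]
orientation: [-1.888, -2.509, 0.001]
force: [0.6, 0.3, 0.2]
opening: 0.0558
```

```bash
cat > snap.py <<'E'
import sys,pickle
from h import *
n=sys.argv[1]; c=robot.get_calibration("wrist"); im=robot.read_camera("wrist"); s=robot.read_state()
cv2.imwrite(f"pics/{n}.png",im[...,::-1]); pickle.dump(c,open(f"pics/{n}.pkl","wb"))
R=Ro.from_rotvec(s["orientation"]).as_matrix()
print(s["t"],s["tool_pos"].round(4),"psi",np.degrees(np.arctan2(-R[0,1],R[1,1])).round(2),"z",R[:,2].round(4),s["opening"].round(4),s["force"].round(1))
E
python3 snap.py w1
```

```text
Traceback (most recent call last):
  File "snap.py", line 6, in <module>
    print(s["t"],s["tool_pos"].round(4),"psi",np.degrees(np.arctan2(-R[0,1],R[1,1])).round(2),"z",R[:,2].round(4),s["opening"].round(4),s["force"].round(1))
                                                                                                                  ^^^^^^^^^^^^^^^^^^
AttributeError: 'float' object has no attribute 'round'
```

View pics/w1.png

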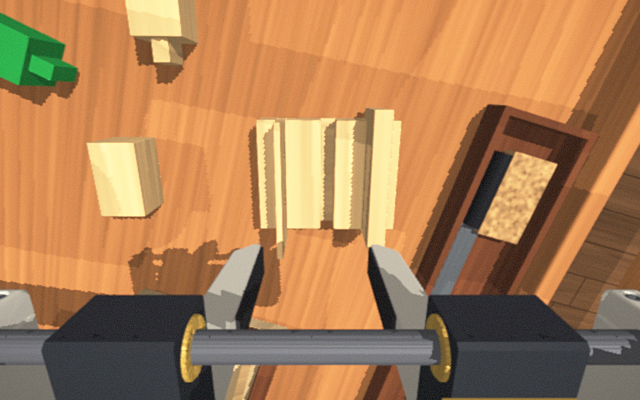

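Wrist view: rack between (257,120) and (400,230); empty middle groove at about u 323–335; thin packer u≈278, thick u≈380. I'll enlarge it.

```bash
sed -i 's/s\["opening"\].round(4)/round(s["opening"],4)/' snap.py; python3 - <<'E'
import cv2
im=cv2.imread("pics/w1.png")[100:250,245:415]
cv2.imwrite("pics/w1c.png",cv2.resize(im,None,fx=4,fy=4,interpolation=cv2.INTER_CUBIC))
E
```

```text
(no output)
```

View pics/w1c.png

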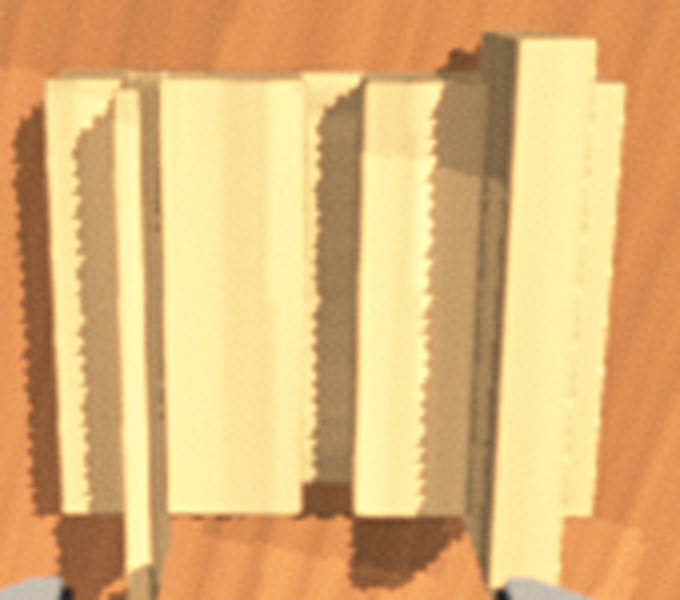

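```bash
python3 - <<'E'
from h import *
import pickle
c=pickle.load(open("pics/w1.pkl","rb"))
def P(u,v,z): return ray(c,((u+.5)/4-.5+245,(v+.5)/4-.5+100),z)[:2]
L=[((46,82),(62,513)),((302,78),(303,513)),((364,80),(354,513)),((626,84),(593,515))]
for a,b in L:
    A,B=P(*a,.04),P(*b,.04); d=A-B; print(A.round(4),B.round(4),np.linalg.norm(d).round(4),"yaw",np.degrees(np.arctan2(-d[0],d[1])).round(2))
g=[P(302,78,.04),P(303,513,.04),P(364,80,.04),P(354,513,.04)]
print("groove ctr",np.mean(g,0)); o=[P(*p,.04) for l in (L[0],L[3]) for p in l]; print("outer",np.mean(o,0), np.linalg.norm(o[0]-o[2]),np.linalg.norm(o[1]-o[3]), np.linalg.norm(g[0]-g[2]),np.linalg.norm(g[1]-g[3]))
E
```

```text
[0.5756 0.1746] [0.6068 0.0603] 0.1185 yaw 15.27
[0.6383 0.1937] [0.6721 0.0791] 0.1195 yaw 16.44
[0.6537 0.1976] [0.686  0.0831] 0.119 yaw 15.73
[0.7185 0.2152] [0.7509 0.1012] 0.1186 yaw 15.88
groove ctr [0.66253149 0.13839228]
outer [0.66295558 0.13783768] 0.1485358928801118 0.14981029537848653 0.0158770269883649 0.014384478994063829
```

Request:
{"method": "drive_tool", "body": {"rows": "-0.006 -0.047 0 0 0 -2.1 60;-0.006 -0.047 0 0 0 -2.1 60;-0.006 -0.047 0 0 0 -2.1 60;-0.006 -0.047 0 0 0 -2.1 60;-0.006 -0.047 0 0 0 -2.1 60;-0.006 -0.047 0 0 0 -2.1 60;-0.006 -0.047 0 0 0 -2.1 60;-0.006 -0.047 0 0 0 -2.1 60;0 0 0 0 0 0 60;0 0 0 0 0 0 60;0 0 0 0 0 0 60"}}

```text
t: 3.02
tool_pos: [0.604, -0.2391, 0.319]
orientation: [-2.232, -2.21, -0.001]
force: [0.2, 0.6, -0.8]
opening: 0.056
```

```bash
python3 snap.py w2; python3 - <<'E'
import cv2
im=cv2.imread("pics/w2.png")[20:300,160:480]
cv2.imwrite("pics/w2c.png",cv2.resize(im,None,fx=2,fy=2,interpolation=cv2.INTER_CUBIC))
E
```

```text
3.075 [ 0.604  -0.2392  0.3189] psi -90.58 z [ 3.e-04  1.e-04 -1.e+00] 0.056 [-0.1  0.1 -0.4]
```

View pics/w2c.png

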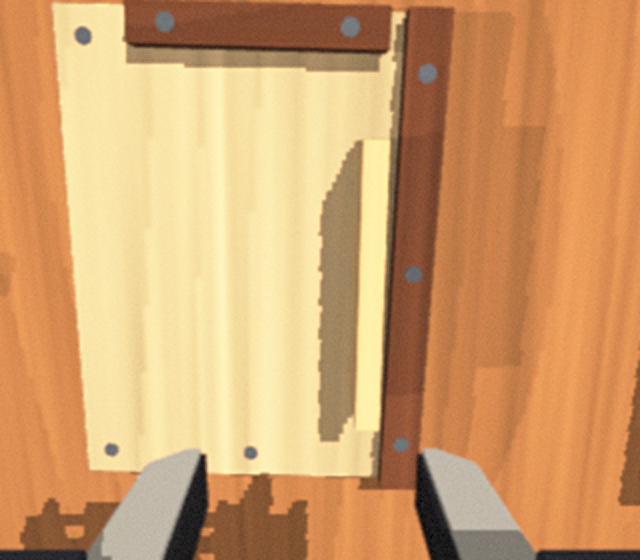

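```bash
python3 - <<'E'
from h import *
import pickle
c=pickle.load(open("pics/w2.pkl","rb"))
def P(u,v,z): return ray(c,((u+.5)/2-.5+160,(v+.5)/2-.5+20),z)[:2]
def L(n,a,b,z):
    A,B=P(*a,z),P(*b,z); d=A-B; print(n,A.round(4),B.round(4),np.linalg.norm(d).round(4),"yaw",np.degrees(np.arctan2(-d[0],d[1])).round(2)); return A,B
a=L("packL",(363,140),(355,429),.083);b=L("packR",(390,139),(381,431),.083);print("pack ctr",np.mean(a+b,0).round(4))
L("fence in",(407,10),(379,488),.034);L("fence out",(453,10),(420,488),.034)
L("stop",(388,51),(127,45),.034)
L("bd near",(54,4),(90,469),.018);L("bd right",(378,474),(90,469),.018)
E
```

```text
packL [ 0.6272 -0.1517] [ 0.6249 -0.2893] 0.1376 yaw -0.95
packR [ 0.6391 -0.1514] [ 0.638  -0.2905] 0.1391 yaw -0.46
pack ctr [ 0.6323 -0.2207]
fence in [ 0.6513 -0.0917] [ 0.6428 -0.348 ] 0.2565 yaw -1.9
fence out [ 0.6735 -0.0919] [ 0.6672 -0.3483] 0.2564 yaw -1.41
stop [ 0.6425 -0.1097] [ 0.5147 -0.1057] 0.1278 yaw -91.79
bd near [ 0.4759 -0.0844] [ 0.4663 -0.3415] 0.2573 yaw -2.13
bd right [ 0.6436 -0.3468] [ 0.4663 -0.3415] 0.1774 yaw -91.7
```

Request:
{"method": "drive_tool", "body": {"rows": "0.014 0.009 -0.03 0 0 0 50;0.014 0.0095 -0.03 0 0 0 50;0 0 -0.04 0 0 0 50;0 0 -0.04 0 0 0 50;0 0 -0.03 0 0 0 50;0 0 -0.014 0 0 0 50;0 0 0 0 0 0 50;0 0 0 0 0 0 0;0 0 0 0 0 0 0;0 0 0 0 0 0 0;0 0 0 0 0 0 0;0 0 0 0 0 0 0;0 0 0 0 0 0 0", "squeeze": 25}}

```text
t: 4.7
tool_pos: [0.6318, -0.2226, 0.1352]
orientation: [2.235, 2.207, 0.0]
force: [0.1, 0.7, 3.9]
opening: 0.0117
```

Request:
{"method": "drive_tool", "body": {"rows": "0 0 0.03 0 0 0 0;0 0 0.045 0 0 0 0;0 0 0.045 0 0 0 0;0.0035 0.04 0 0 0 1.83 0;0.0035 0.04 0 0 0 1.83 0;0.0035 0.04 0 0 0 1.83 0;0.0035 0.04 0 0 0 1.83 0;0.0035 0.04 0 0 0 1.83 0;0.0035 0.04 0 0 0 1.83 0;0.0035 0.04 0 0 0 1.83 0;0.0035 0.04 0 0 0 1.83 0;0.0035 0.039 0 0 0 1.83 0;0 0 0 0 0 0 0;0 0 -0.03 0 0 0 0;0 0 -0.03 0 0 0 0;0 0 -0.02 0 0 0 0;0 0 0 0 0 0 0;0 0 0 0 0 0 0;0 0 0 0 0 0 0"}}

```text
t: 7.08
tool_pos: [0.6641, 0.1365, 0.1766]
orientation: [1.895, 2.503, 0.003]
force: [-0.0, -0.3, -0.1]
opening: 0.0115
```

```bash
python3 snap.py w3; python3 - <<'E'
import cv2
im=cv2.imread("pics/w3.png")[100:400,170:470]
cv2.imwrite("pics/w3c.png",cv2.resize(im,None,fx=2,fy=2,interpolation=cv2.INTER_CUBIC))
E
```

```text
7.125 [0.6639 0.1365 0.1765] psi -74.25 z [ 2.5e-03  3.0e-04 -1.0e+00] 0.0116 [-0.5  0.1 -0.4]
```

View pics/w3c.png

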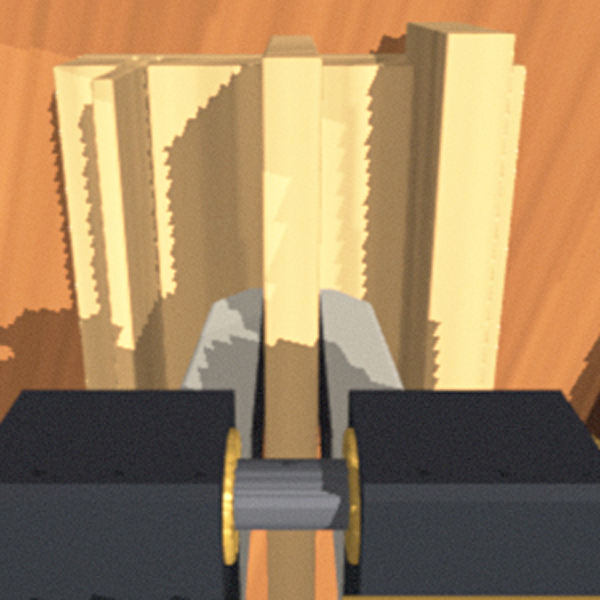

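```bash
python3 - <<'E'
from h import *
import pickle
c=pickle.load(open("pics/w3.pkl","rb"))
def P(u,v,z): return ray(c,((u+.5)/2-.5+170,(v+.5)/2-.5+100),z)[:2]
y=np.radians(15.9); ex=np.array([np.cos(y),np.sin(y)]); ey=np.array([-np.sin(y),np.cos(y)])
o=np.array([.6628,.1381])
for n,u,v,z in [("rackL",55,66,.04),("rackR",526,66,.04),("L low",87,388,.04),("R low",493,388,.04),("midL low side",149,68,.04),
  ("stripTL",264,57,.1245),("stripTR",321,57,.1245),("stripBL",270,37,.0595),("stripBR",316,37,.0595),("strip lowL",264,345,.1245),("lowR",319,345,.1245)]:
    p=P(u,v,z)-o; print(n,(1000*np.array([p@ex,p@ey])).round(1))
E
```

```text
rackL [-73.6  59.2]
rackR [74.4 58.7]
L low [-74.3 -56.5]
R low [ 74.  -57.3]
midL low side [-44.2  58.5]
stripTL [-4.9 69.6]
stripTR [ 6.  69.6]
stripBL [-5.5 69.1]
stripBR [ 7.5 69.1]
strip lowL [-5.9  7.7]
lowR [6.2 7.7]
```

Request:
{"method": "drive_tool", "body": {"rows": "-0.0004 0 -0.006 0 0 0 0;0 0 -0.008 0 0 0 0;0 0 -0.008 0 0 0 0;0 0 -0.006 0 0 0 0;0 0 0 0 0 0 0;0 0 0 0 0 0 0"}}

```text
t: 7.88
tool_pos: [0.6626, 0.1365, 0.1467]
orientation: [-1.896, -2.505, 0.001]
force: [-0.2, 0.5, -0.5]
opening: 0.0118
```

Request:
{"method": "drive_tool", "body": {"rows": "0 0 -0.005 0 0 0 0;0 0 -0.005 0 0 0 0;0 0 -0.004 0 0 0 0;0 0 -0.003 0 0 0 0;0 0 -0.0015 0 0 0 0;0 0 0 0 0 0 0;0 0 0 0 0 0 0"}}

```text
t: 8.75
tool_pos: [0.6628, 0.1366, 0.1292]
orientation: [1.896, 2.505, 0.0]
force: [-3.3, -0.2, 5.6]
opening: 0.0118
```

Request:
{"method": "drive_tool", "body": {"rows": "0 0 0 0 0 0 28;0 0 0 0 0 0 28;0 0 0 0 0 0 28;0 0 0.03 0 0 0 28;0 0 0.05 0 0 0 28;0 0 0.05 0 0 0 28;-0.03 0.01 0.05 0 0 0 60;-0.04 0.01 0.03 0 0 0 90;-0.05 0.01 0 0 0 0 90;-0.04 0.01 0 0 0 0 90;0 0.01 0 0 0 0 90;0 0 0 0 0 0 90;0 0 0 0 0 0 90"}}

```text
t: 10.38
tool_pos: [0.5036, 0.1863, 0.3382]
orientation: [1.896, 2.504, -0.0]
force: [0.6, -0.4, -0.5]
opening: 0.0833
```

```bash
python3 snap.py w4
```

```text
10.425 [0.5036 0.1862 0.3381] psi -74.28 z [-1.e-04 -2.e-04 -1.e+00] 0.0836 [-0.  -1.2  0.5]
```

View pics/w4.png

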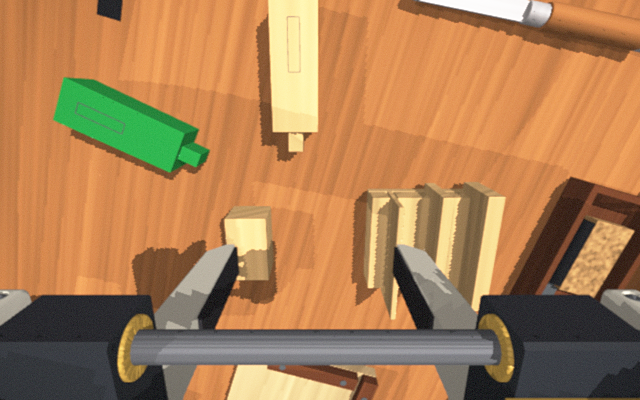

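Strip now stands in the middle groove (top at (437,187), level with its neighbours). Rail's near end at (272–317,131), tenon (295,143). I'll move above the rail.

Request:
{"method": "drive_tool", "body": {"rows": "-0.01 0.02 0 0 0 0 95;-0.015 0.025 0 0 0 0 95;-0.01 0.02 0 0 0 0 95;0 0 0 0 0 0 95;0 0 0 0 0 0 95"}}

```text
t: 11.05
tool_pos: [0.4684, 0.2509, 0.3381]
orientation: [1.896, 2.504, -0.001]
force: [0.4, -0.9, -0.0]
opening: 0.0882
```

```bash
python3 snap.py w5; python3 - <<'E'
import cv2
im=cv2.imread("pics/w5.png")[0:280,180:480]
cv2.imwrite("pics/w5c.png",cv2.resize(im,None,fx=2,fy=2,interpolation=cv2.INTER_CUBIC))
E
```

```text
11.1 [0.4684 0.2508 0.3381] psi -74.3 z [-1.e-04 -4.e-04 -1.e+00] 0.0885 [ 0.9 -0.8  1. ]
```

View pics/w5c.png

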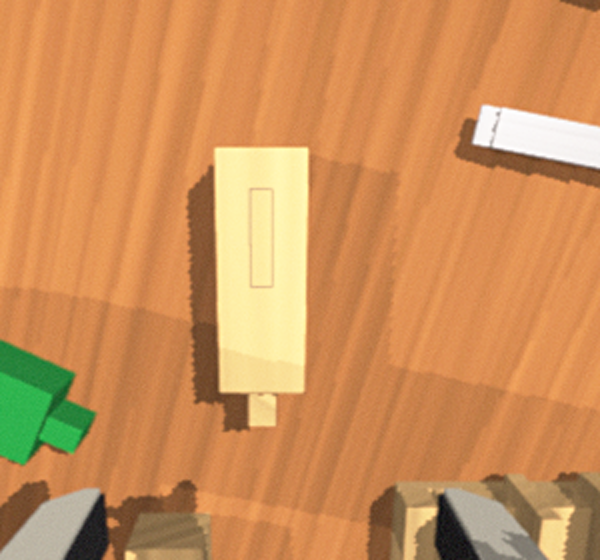

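```bash
python3 - <<'E'
from h import *
import pickle
c=pickle.load(open("pics/w5.pkl","rb"))
def P(u,v,z): return ray(c,((u+.5)/2-.5+180,(v+.5)/2-.5+0),z)[:2]
a,b,d,e=[P(*p,.05) for p in[(215,148),(308,148),(219,392),(304,392)]]
for q in(a-d,b-e): print(np.linalg.norm(q),np.degrees(np.arctan2(-q[0],q[1])))
print(np.mean([a,b,d,e],0),np.linalg.norm(a-b),np.linalg.norm(d-e))
E
```

```text
0.12874948584093807 15.296283822688071
0.1287520303378043 15.641320755052703
[0.45195285 0.28711973] 0.047076246641202246 0.04785156885236285
```

Request:
{"method": "drive_tool", "body": {"rows": "-0.008 0.018 -0.03 0 0 -0.2 95;-0.0085 0.0183 -0.045 0 0 0 95;0 0 -0.045 0 0 0 95;0 0 -0.045 0 0 0 95;0 0 -0.04 0 0 0 95;0 0 -0.028 0 0 0 95;0 0 0 0 0 0 95;0 0 0 0 0 0 0;0 0 0 0 0 0 0;0 0 0 0 0 0 0;0 0 0 0 0 0 0;0 0 0 0 0 0 0;0 0 0 0 0 0 0", "squeeze": 40}}

```text
t: 12.72
tool_pos: [0.4515, 0.288, 0.1057]
orientation: [1.9, 2.501, 0.001]
force: [-1.0, -1.2, 3.4]
opening: 0.0481
```

Request:
{"method": "drive_tool", "body": {"rows": "0 0 0.03 0 0 0 0;0 0 0.045 0 0 0 0;0 0 0.045 0 0 0 0;0.013 -0.04 0 0 0 -1.44 0;0.013 -0.04 0 0 0 -1.44 0;0.013 -0.04 0 0 0 -1.44 0;0.013 -0.04 0 0 0 -1.44 0;0.013 -0.04 0 0 0 -1.44 0;0.013 -0.04 0 0 0 -1.44 0;0.013 -0.04 0 0 0 -1.44 0;0.013 -0.04 0 0 0 -1.44 0;0.013 -0.04 0 0 0 -1.44 0;0.013 -0.04 0 0 0 -1.44 0;0.013 -0.04 0 0 0 -1.44 0;0.014 -0.035 0 0 0 -1.44 0;0 0 0 0 0 0 0;0 0 0 0 0 0 0"}}

```text
t: 14.85
tool_pos: [0.6076, -0.1867, 0.2242]
orientation: [-2.253, -2.186, 0.001]
force: [0.5, 0.0, -2.2]
opening: 0.0475
```

```bash
python3 snap.py w6; python3 - <<'E'
import cv2
im=cv2.imread("pics/w6.png")[0:400,120:520]
cv2.imwrite("pics/w6c.png",cv2.resize(im,None,fx=1.5,fy=1.5,interpolation=cv2.INTER_CUBIC))
E
```

```text
14.9 [ 0.6077 -0.1862  0.2244] psi -91.69 z [-0.0015  0.001  -1.    ] 0.0477 [-0.2  0.2 -3.2]
```

View pics/w6c.png

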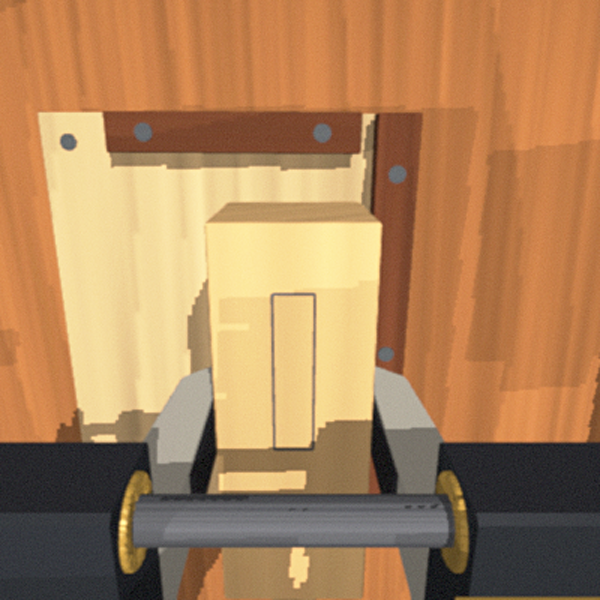

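Request:
{"method": "drive_tool", "body": {"rows": "0 0 -0.03 0 0 0 0;0 0 -0.03 0 0 0 0;0 0 -0.025 0 0 0 0;0 0 -0.01 0 0 0 0;0 0 -0.004 0 0 0 0;0 0 0 0 0 0 0;0 0 0 0 0 0 0"}}

```text
t: 15.78
tool_pos: [0.6089, -0.1874, 0.1276]
orientation: [2.253, 2.187, 0.001]
force: [1.1, -0.2, -2.8]
opening: 0.0478
```

Request:
{"method": "drive_tool", "body": {"rows": "0 0 -0.002 0 0 0 0;0 0 -0.0015 0 0 0 0;0 0 -0.001 0 0 0 0;0 0 0 0 0 0 0;0 0 0 0 0 0 0"}}

```text
t: 16.4
tool_pos: [0.6087, -0.1874, 0.1238]
orientation: [2.254, 2.187, 0.001]
force: [-5.3, 2.3, 10.4]
opening: 0.048
```

Request:
{"method": "drive_tool", "body": {"rows": "0 0 0.0003 0 0 0 0;0.004 0.004 0 0 0 0 0;0.004 0.004 0 0 0 0 0;0.003 0.003 0 0 0 0 0;0.001 0.001 0 0 0 0 0;0 0 0 0 0 0 0;0 0 0 0 0 0 0"}}

```text
t: 17.27
tool_pos: [0.6211, -0.176, 0.1238]
orientation: [2.253, 2.186, 0.001]
force: [-1.1, -2.7, 5.6]
opening: 0.0479
```

Now go along +y (with the board's slight skew) until the stop is met.

Request:
{"method": "drive_tool", "body": {"rows": "0 0.001 0 0 0 0 0;0 0.001 0 0 0 0 0;0 0.001 0 0 0 0 0;0 0.0005 0 0 0 0 0;0 0 0 0 0 0 0"}}

```text
t: 17.9
tool_pos: [0.6213, -0.1726, 0.1238]
orientation: [2.252, 2.185, 0.001]
force: [-0.1, -3.2, 6.6]
opening: 0.0477
```

Request:
{"method": "drive_tool", "body": {"rows": "0.001 0 0 0 0 0 0;0.001 0 0 0 0 0 0;0.001 0 0 0 0 0 0;0.0005 0 0 0 0 0 0;0 0 0 0 0 0 0"}}

```text
t: 18.52
tool_pos: [0.6241, -0.1723, 0.1238]
orientation: [2.254, 2.187, -0.0]
force: [-4.6, -1.8, 9.1]
opening: 0.0475
```

Request:
{"method": "drive_tool", "body": {"rows": "0 0.001 0 0 0 0 0;0 0.001 0 0 0 0 0;0 0 0 0 0 0 0;0 0 0 0 0 0 0"}}

```text
t: 19.02
tool_pos: [0.6241, -0.172, 0.1238]
orientation: [2.253, 2.184, -0.002]
force: [-2.1, -8.5, 6.4]
opening: 0.048
```

```bash
cat > st.py <<'E'
from h import *
s=robot.read_state();R=Ro.from_rotvec(s["orientation"]).as_matrix()
print(s["t"],s["tool_pos"].round(4),"psi",np.degrees(np.arctan2(-R[0,1],R[1,1])).round(2),s["force"].round(1),s["wrist_torque"].round(2),s["opening"])
E
python3 st.py
```

```text
19.025 [ 0.6241 -0.172   0.1238] psi -91.77 [-2.1 -8.5  6.4] [-1.24  0.84  0.11] 0.04795394889561412
```

Request:
{"method": "drive_tool", "body": {"rows": "0.001 0 0 0 0 0 0;0.0005 0 0 0 0 0 0;0.0005 0 0 0 0 0 0;0 0 0 0 0 0 0;0 0 0 0 0 0 0"}}

```text
t: 19.65
tool_pos: [0.6254, -0.172, 0.1238]
orientation: [2.254, 2.185, -0.004]
force: [-8.3, -8.5, 9.5]
opening: 0.0478
```

```bash
python3 st.py
```

```text
19.65 [ 0.6254 -0.172   0.1238] psi -91.77 [-8.3 -8.5  9.5] [-1.25  1.52  0.27] 0.04781731387886089
```

Request:
{"method": "drive_tool", "body": {"rows": "0.0005 0.0005 0 0 0 0 0;0.0005 0.0005 0 0 0 0 0;0.0005 0 0 0 0 0 0;0 0 0 0 0 0 0;0 0 0 0 0 0 0"}}

```text
t: 20.27
tool_pos: [0.6257, -0.1719, 0.1238]
orientation: [2.255, 2.186, -0.008]
force: [-15.5, -11.9, 14.7]
opening: 0.0478
```

```bash
python3 st.py; python3 snap.py w7;python3 - <<'E'
import cv2
im=cv2.imread("pics/w7.png")[60:300,190:470]
cv2.imwrite("pics/w7c.png",cv2.resize(im,None,fx=2.5,fy=2.5,interpolation=cv2.INTER_CUBIC))
E
```

```text
20.275 [ 0.6257 -0.1719  0.1238] psi -91.79 [-15.5 -11.9  14.7] [-1.72  2.89  0.29] 0.047835808913513994
20.325 [ 0.6257 -0.1719  0.1238] psi -91.79 z [-0.0029 -0.0044 -1.    ] 0.0477 [-14.9 -11.2  15.2]
```

View pics/w7c.png

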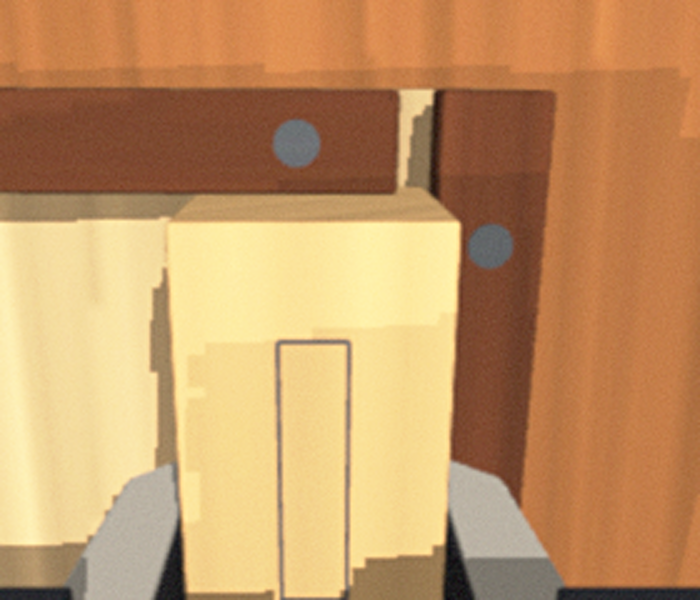

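Request:
{"method": "drive_tool", "body": {"rows": "0.0003 0.0004 0 0.2 -0.15 0 0;0.0003 0.0004 0 0.2 -0.15 0 0;0.0002 0.0004 0 0 0 0 0;0 0 0 0 0 0 0;0 0 0 0 0 0 0"}}

```text
t: 20.95
tool_pos: [0.6256, -0.1722, 0.1238]
orientation: [-2.256, -2.186, -0.001]
force: [-19.9, -17.4, 17.5]
opening: 0.0475
```

```bash
python3 st.py; python3 snap.py w8; python3 - <<'E'
from h import *
im=robot.read_camera("top")[...,::-1]
cv2.imwrite("pics/w9.png",im)
a=cv2.resize(im[95:225,180:430],None,fx=3,fy=3,interpolation=cv2.INTER_CUBIC)
cv2.imwrite("pics/w9c.png",a)
E
```

```text
20.95 [ 0.6256 -0.1722  0.1238] psi -91.82 [-19.9 -17.4  17.5] [-2.99  3.88  0.21] 0.04754313550294333
21.0 [ 0.6256 -0.1722  0.1237] psi -91.82 z [ 2.e-04  6.e-04 -1.e+00] 0.0475 [-20.1 -16.8  17.1]
```

View pics/w9c.png

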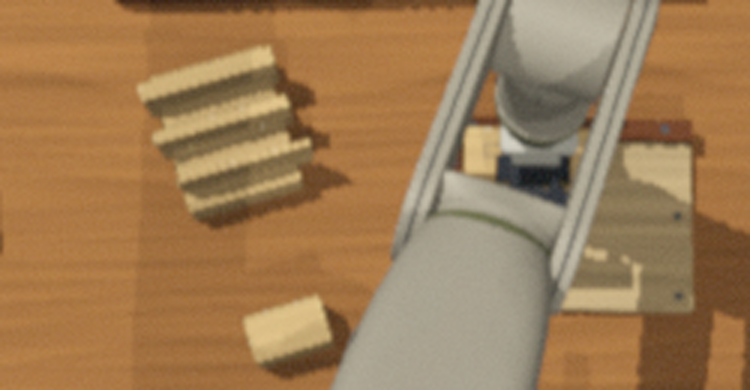

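The rack view shows the strip standing in the middle groove with its neighbours and the offcut still in place. With more push the tool stayed put while the forces rose on both axes, so the rail is hard against both faces. I'm handing it in.

```bash
python3 -c "
from plant import robot
print(robot.close_job())"; python3 st.py
```

```text
the job is handed in; nothing more can be done
None
the job is handed in; nothing more can be done
```

I moved the packing strip into the packer block and pressed the tenoned rail into the corner. I handed the job in at about 21 s, still gripping and pushing the rail.

- **Packing strip:** it went down the middle groove, touched the floor at the expected height (5.6 N upward) and was released roughly centred. The wrist picture afterwards shows it level with the two packers beside it.
- **Rail:** it lies flat with its plain end on the stop and the tool upright to within about 0.1°. The last forces on the tool were −20 N from the fence, −17 N from the stop and 17 N up from the board. The tool did not move as I increased the push, so both faces are bearing.
- **Flush on the fence:** I judged this from the small twisting moment (0.2 N m) and the matching yaw (−1.8°), because the gripper hides the joint line in the pictures.
- **Everything else:** I touched nothing else. In the last top view the packer block, its other packers and the offcut look unmoved, but the arm hides part of the board and I did not check the rest of the bench after the move.
- **Measurements that disagreed:** the top camera put the packer block about 4–7 mm away from where the wrist camera did, so I used the wrist camera.

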